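# Load the carrier with the sample series in reverse order

## Robot

A 7-joint arm with a two-finger parallel gripper is mounted at the origin on the work surface. World frame = base frame: x ahead of the robot, y to its left, z up, the work surface at z = 0. Lengths are in m, angles in rad, forces in N, time in s.
With the tool pointing down it reaches from about 0.4 to 0.9 m from the base axis. Payload 5.5 kg.
Tool frame: the origin (TCP) lies midway between the tips of the shut fingers; the grasp point (between the pads) lies 19 mm behind it; z points along the fingers, y is the line along which they close (so a half turn about z gives the same grasp; the last joint's range is limited). The gripper opens to 92 mm and grips with 3 to 60 N. Pads are 19 mm wide; open, the fingers measure 130 mm over their backs; the gripper's body (75 mm by 190 mm) begins 47 mm behind the grasp point.
Start: joints at [1.473, 0.501, -0.427, 1.55, 0.221, 1.138, -0.21], TCP at [0.229, -0.608, 0.227] pointing down, gripper open.
Joint ranges: [-2.88, 2.88], [-0.31, 2.03], [-1.54, 1.56], [0.2, 2.42], [-1.41, 4.55], [0.19, 2.02], [-2.57, 2.57]. Speed limits (rad/s): [2.57, 2.57, 3.14, 3.14, 3.14, 3.14, 3.14].

## Interface

Orientations are given as a 3x3 rotation matrix whose columns are the frame's x, y, z axes.
In Python, from plant import ctrl gives the robot as it stands.
- The arm moves only by the tool drive_tool, never from a script. Its argument "series" is a list of rows, each a list of 7 numbers: the shift along the tool's x, y, z in m, then the turn, a rotation vector about the tool's x, y, z in degrees, then the closure, from 0 (fully open) to 1 (shut). A call has 1 to 8 rows; each row shifts and turns the commanded pose from where the row before left it, along the tool's axes as they then stand; what a row does not reach is not made up. A row lasts 1/8 s, in which the tool goes at most 62.5 mm and 10.7 degrees, less where a joint would pass 70% of its speed; a pose out of reach is approached as far as the arm can. A call with a gripper value outside its range is refused whole. The fingers move at their own pace and stop on an object; the grip force is fixed at half the most. Time passes only in rows, so rows that do not move let the fingers close. It gives the time, the measured TCP pose, the force, the opening and the grip force at its end, in the units of the state.
- ctrl.read_state(): the state, without advancing time (a new reading comes with each control period).
- ctrl.snapshot(name): name is "scene" or "top" or "wrist"; returns the picture (420x560x3 uint8, red, green, blue); there is no depth.
- ctrl.get_calibration(name): a dict with "mtx" (3x3 intrinsics, pixels), "T" (4x4, takes a point from camera to world coordinates); the wrist camera has in their place "tool_from_camera" (4x4, takes a point from camera to tool coordinates, whose origin is the TCP and whose axes are the flange's). Camera axes: x right, y down, z forward; pixel columns grow to the right and rows downward; lengths in m; the calibration is good to about 2 mm. A picture is of the moment at which its call begins: read the wrist's pose just before it. get_calibration takes no time and is no camera call.
- ctrl.sign_off(): hands the job in; it is judged then, once.
The state is a dict: "clock": time; "joint_pos": joint angles; "qvel": joint speeds; "tau": joint torques, N m; "tool_pos": TCP position; "eef_rot": TCP orientation; "contact_force": force on the tool from outside, world axes, zero at the start; "moment": the same for the moment, N m; "finger_gap": finger opening in m; "finger_force": force on a finger pad.
Only numpy, scipy, OpenCV 4.12 (cv2) and the standard library are available. Lean on these libraries where they do the work, as an engineer would, in place of code of your own. Each camera call takes 0.05 s, during which the arm holds its last target. There are 200 camera calls.

## Task

Move the four sealed sample bottles from the blue bench rack into the grey instrument carrier, one to a pocket, for a re-run of the series in reverse order: the bottle nearest the black post on the blue rack goes into the pocket farthest from the black post on the carrier, the next bottle into the next pocket, and so on, until the bottle farthest from the rack's post stands in the pocket nearest the carrier's post. Keep every bottle upright and set it down gently, without dropping it; leave each standing flat on its pocket's floor.

Things in the scene. Friction and masses are not known exactly. Their poses are not given: they have to be found in the camera images.
- slim_bottle: sealed slim round amber glass bottle, the tallest: body 32 mm diameter and straight from 1 to 75 mm up, then a shoulder and a 25 mm white cap, 96 mm tall overall; about 90 g, give or take 30 %. Origin at the centre of its underside, z up through the cap. Starts upright in one of the four seats of the blue bench rack, turned up to 0.2 rad from the rack.
- square_bottle: sealed square amber glass bottle, 36 x 36 mm, body 64 mm high with flat sides square to its x and y axes, white paper labels on two sides, 25 mm diameter white cap, 82 mm tall overall; about 120 g, give or take 30 %. Origin at the centre of its underside, z up through the cap. Starts upright in one of the four seats of the blue bench rack, turned up to 0.2 rad from the rack.
- flask: sealed conical amber glass flask: base 46 mm diameter tapering to a 26 mm diameter straight neck from 46 to 72 mm up, then a white stopper (26 mm wide up to 80 mm, then tapering), 88 mm tall overall; about 110 g, give or take 30 %. Origin at the centre of its underside, z up through the cap. Starts upright in one of the four seats of the blue bench rack, turned up to 0.2 rad from the rack.
- jar: sealed squat wide jar: amber glass body 44 mm diameter up to 42 mm, white lid 46 mm diameter from 42 to 60 mm, 60 mm tall overall; about 130 g, give or take 30 %. Origin at the centre of its underside, z up through the cap. Starts upright in one of the four seats of the blue bench rack, turned up to 0.2 rad from the rack.
- slim_bottle_seat: fixed blue seat in which the slim bottle starts (the four look alike: know them by what stands in them at the start). 68 mm square, 62 mm inside; origin under its centre, 6 mm above the table; floor 4 mm, rim top 14 mm above the origin. The seats form one straight row along their y axes, 70 mm apart; their x axes run across it.
- square_bottle_seat: fixed blue seat in which the square bottle starts (the four look alike: know them by what stands in them at the start). 68 mm square, 62 mm inside; origin under its centre, 6 mm above the table; floor 4 mm, rim top 14 mm above the origin. The seats form one straight row along their y axes, 70 mm apart; their x axes run across it.
- flask_seat: fixed blue seat in which the flask starts (the four look alike: know them by what stands in them at the start). 68 mm square, 62 mm inside; origin under its centre, 6 mm above the table; floor 4 mm, rim top 14 mm above the origin. The seats form one straight row along their y axes, 70 mm apart; their x axes run across it.
- jar_seat: fixed blue seat in which the jar starts (the four look alike: know them by what stands in them at the start). 68 mm square, 62 mm inside; origin under its centre, 6 mm above the table; floor 4 mm, rim top 14 mm above the origin. The seats form one straight row along their y axes, 70 mm apart; their x axes run across it.
- rack_post: fixed black knobbed post, 20 mm wide, 40 mm high, at one end or the other of the blue bench rack (a plate 350 x 100 mm), in line with the seats: 50, 120, 190 and 260 mm from their centres. The other end has only a flat 3 mm grey strip. Origin at the centre of its underside.
- carrier: fixed grey metal carrier, 340 mm long (y), 85 mm wide (x). Four pockets, 65 mm square inside, centred at x = 0, y = -105, -35, 35, 105 mm; floor 6 mm, 5 mm walls up to 16 mm above the origin. A black post (top at 46 mm) stands on it at y = 165 mm, so the pocket at y = -105 is farthest from the post. Origin on the table under the middle of the pocket row, z up.
Things that resemble listed ones, but are neither listed nor needed, are in the scene too. Leave any turquoise look-alike of the slim_bottle alone.

How it is judged:
At the end, for the whole second after the job is handed in: Counted from the rack's post, first to fourth bottle stand in the carrier pockets farthest to nearest the carrier's post, each within 20 mm of its pocket's centre along and across, underside within 4 mm of the pocket floor, upright within 0.08 rad, at rest (below 0.02 m/s) (((horizontal distance between slim_bottle_seat and rack_post between 0.02 and 0.08 m and y of slim_bottle in the frame of carrier between -0.125 and -0.085 m) or (horizontal distance between slim_bottle_seat and rack_post between 0.09 and 0.15 m and y of slim_bottle in the frame of carrier between -0.055 and -0.015 m) or (horizontal distance between slim_bottle_seat and rack_post between 0.16 and 0.22 m and y of slim_bottle in the frame of carrier between 0.015 and 0.055 m) or (horizontal distance between slim_bottle_seat and rack_post between 0.23 and 0.29 m and y of slim_bottle in the frame of carrier between 0.085 and 0.125 m)) and x of slim_bottle in the frame of carrier between -0.02 and 0.02 m and z of slim_bottle in the frame of carrier between 0.002 and 0.01 m and angle between each of slim_bottle, square_bottle, flask, jar's own z axis and vertical below 0.08 rad and linear speed of each of slim_bottle, square_bottle, flask, jar below 0.02 m/s and ((horizontal distance between square_bottle_seat and rack_post between 0.02 and 0.08 m and y of square_bottle in the frame of carrier between -0.125 and -0.085 m) or (horizontal distance between square_bottle_seat and rack_post between 0.09 and 0.15 m and y of square_bottle in the frame of carrier between -0.055 and -0.015 m) or (horizontal distance between square_bottle_seat and rack_post between 0.16 and 0.22 m and y of square_bottle in the frame of carrier between 0.015 and 0.055 m) or (horizontal distance between square_bottle_seat and rack_post between 0.23 and 0.29 m and y of square_bottle in the frame of carrier between 0.085 and 0.125 m)) and x of square_bottle in the frame of carrier between -0.02 and 0.02 m and z of square_bottle in the frame of carrier between 0.002 and 0.01 m and ((horizontal distance between flask_seat and rack_post between 0.02 and 0.08 m and y of flask in the frame of carrier between -0.125 and -0.085 m) or (horizontal distance between flask_seat and rack_post between 0.09 and 0.15 m and y of flask in the frame of carrier between -0.055 and -0.015 m) or (horizontal distance between flask_seat and rack_post between 0.16 and 0.22 m and y of flask in the frame of carrier between 0.015 and 0.055 m) or (horizontal distance between flask_seat and rack_post between 0.23 and 0.29 m and y of flask in the frame of carrier between 0.085 and 0.125 m)) and x of flask in the frame of carrier between -0.02 and 0.02 m and z of flask in the frame of carrier between 0.002 and 0.01 m and ((horizontal distance between jar_seat and rack_post between 0.02 and 0.08 m and y of jar in the frame of carrier between -0.125 and -0.085 m) or (horizontal distance between jar_seat and rack_post between 0.09 and 0.15 m and y of jar in the frame of carrier between -0.055 and -0.015 m) or (horizontal distance between jar_seat and rack_post between 0.16 and 0.22 m and y of jar in the frame of carrier between 0.015 and 0.055 m) or (horizontal distance between jar_seat and rack_post between 0.23 and 0.29 m and y of jar in the frame of carrier between 0.085 and 0.125 m)) and x of jar in the frame of carrier between -0.02 and 0.02 m and z of jar in the frame of carrier between 0.002 and 0.01 m); the robot touches nothing.
It fails at once if a bottle is tipped by more than 0.6 rad (angle between any of slim_bottle, square_bottle, flask, jar's own z axis and vertical above 0.6 rad).
It fails at once if a bottle is dropped: it moves faster than 0.5 m/s with no finger touching it (a free fall of over about 13 mm) ((linear speed of slim_bottle above 0.5 m/s and contact force between the fingers and slim_bottle below 0.05 N) or (linear speed of square_bottle above 0.5 m/s and contact force between the fingers and square_bottle below 0.05 N) or (linear speed of flask above 0.5 m/s and contact force between the fingers and flask below 0.05 N) or (linear speed of jar above 0.5 m/s and contact force between the fingers and jar below 0.05 N)).
It also fails if it takes over 88 s, if anything falls off the work surface, if the arm or the gripper's body presses on something with over 40 N, if the wrist force passes 120 N, or if a joint passes its speed limit or range.

## Working session

There is one attempt and no reset: what is moved stays moved. The work goes in short steps, Python scripts to look and compute and a tool call to move; the robot and the scene stay as the last step left them, time stands still between calls to the robot, and variables do not carry over. Pictures are saved under pics/ and viewed, at most 14 in all, crops included, and the job is handed in when it is done.

Besides the shell and the picture viewer there is one more tool, called after "Emit:" by a JSON object that holds its "op" and its "data", one argument or row to a line. drive_tool: Moves the arm, as the interface text tells. Its arguments: {"type":"object","properties":{"series":{"type":"array","items":{"type":"array","items":{"type":"number"}}}},"required":["series"]}

```bash
mkdir -p pics; ls
python3 - <<'E'
from plant import ctrl
import cv2,numpy as np
np.set_printoptions(precision=4,suppress=True)
for n in("scene","top"):
    cv2.imwrite(f"pics/{n}0.png",ctrl.snapshot(n)[:,:,::-1]); c=ctrl.get_calibration(n); print(n,c["mtx"],c["T"])
print(ctrl.get_calibration("wrist"));s=ctrl.read_state();print(s)
E
```

```text
pics
scene [[423.6856   0.     284.9745]
 [  0.     423.6856 216.3487]
 [  0.       0.       1.    ]] [[ 0.4121  0.6729 -0.6143  0.9278]
 [ 0.911  -0.2936  0.2896 -0.2223]
 [ 0.0145 -0.679  -0.734   0.5561]
 [ 0.      0.      0.      1.    ]]
top [[438.5756   0.     280.2151]
 [  0.     438.5756 206.4656]
 [  0.       0.       1.    ]] [[-0.0036 -0.9963  0.0856  0.4329]
 [-1.      0.0036  0.0001 -0.0094]
 [-0.0004 -0.0856 -0.9963  0.7979]
 [ 0.      0.      0.      1.    ]]
{'mtx': array([[315.1845,   0.    , 279.8444],
       [  0.    , 315.1845, 204.5661],
       [  0.    ,   0.    ,   1.    ]]), 'tool_from_camera': array([[ 0.0007, -0.9554, -0.2953,  0.0804],
       [ 1.    ,  0.0005,  0.0007, -0.0003],
       [-0.0005, -0.2953,  0.9554, -0.1571],
       [ 0.    ,  0.    ,  0.    ,  1.    ]])}
{'clock': 0.1, 'joint_pos': array([ 1.4732,  0.5018, -0.4268,  1.5513,  0.2209,  1.1383, -0.2103]), 'qvel': array([-0.002 , -0.0028, -0.0013, -0.0013,  0.    , -0.0008,  0.0004]), 'tau': array([ -0.0105, -56.7877,  -5.8383, -27.992 ,  -0.069 ,   0.0241,
         0.    ]), 'tool_pos': array([ 0.2292, -0.6076,  0.2258]), 'eef_rot': array([[ 0.9356,  0.3531, -0.0006],
       [ 0.3531, -0.9356,  0.0016],
       [ 0.    , -0.0017, -1.    ]]), 'contact_force': array([-0.3117, -0.1321,  0.2313]), 'moment': array([-0.0684,  0.0459,  0.0352]), 'finger_force': 0.0, 'finger_gap': 0.09201371124606886}
```

View pics/top0.png

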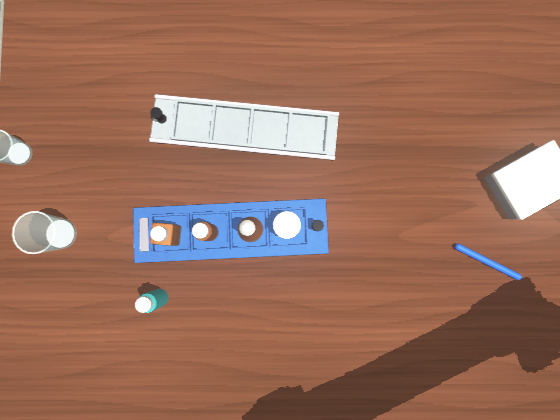

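View pics/scene0.png

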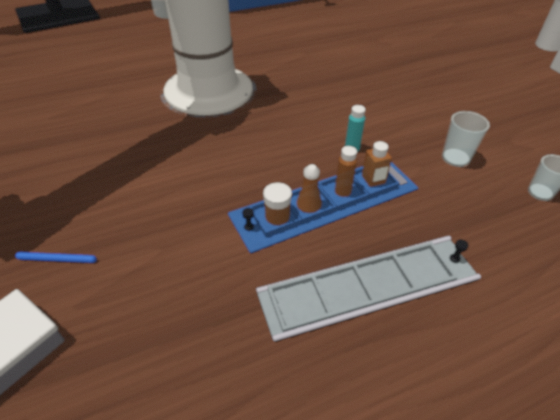

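Top view: the rack post is at (317,225). From it stand the jar (287,225), flask (250,229), slim bottle (202,231) and square bottle (161,234). The turquoise look-alike at (148,302) is off the rack, so it stays. The carrier post is at (158,116), so the far pocket is the rightmost one at (307,132). Next I measure.

```bash
cat > h.py <<'E'
import cv2,numpy as np
from plant import ctrl
np.set_printoptions(precision=4,suppress=True)
def ray(n,uv,z,T=None):
    c=ctrl.get_calibration(n); T=c["T"] if T is None else T
    d=T[:3,:3]@np.linalg.solve(c["mtx"],np.array([uv[0],uv[1],1.]))
    return (T[:3,3]+d*(z-T[2,3])/d[2])[:2]
def blobs(m,amin):
    n,l,s,c=cv2.connectedComponentsWithStats(m.astype(np.uint8))
    return [(c[i],s[i]) for i in range(1,n) if s[i,4]>=amin]
E
python3 - <<'E'
from h import *
I=cv2.imread("pics/top0.png"); H=cv2.cvtColor(I,cv2.COLOR_BGR2HSV)
def rect(m,z,name):
    cs,_=cv2.findContours(m.astype(np.uint8),0,2); c=max(cs,key=cv2.contourArea)
    b=cv2.boxPoints(cv2.minAreaRect(c)); P=np.array([ray("top",p,z) for p in b])
    e=P[1:]-P[:-1]; L=max(e,key=np.linalg.norm); L=L*np.sign(L[1])
    print(name,"ctr",P.mean(0),"sides",np.linalg.norm(e,axis=1),"row heading deg",np.degrees(np.arctan2(L[1],L[0])))
h,s,v=cv2.split(H)
sub=np.zeros(h.shape,bool); sub[190:270,125:335]=1
blue=cv2.morphologyEx(((h>100)&(h<130)&(s>120)&(v>60)&sub).astype(np.uint8),3,np.ones((25,25)))
rect(blue,0.006,"rack")
sub2=np.zeros(h.shape,bool); sub2[85:170,140:350]=1
gm=((s<70)&(v>90)&sub2).astype(np.uint8)
rect(cv2.morphologyEx(gm,3,np.ones((15,15))),0.010,"carrier")
blk=(v<45)&(sub|sub2)
for c,st in blobs(blk,20): print("black",c,st,ray("top",c,.03))
zc={'jar':.061,'flask':.09,'slim':.097,'square':.083}
w=(s<60)&(v>150)&sub
for c,st in blobs(w,40): print("white",c,st,{k:ray("top",c,z) for k,z in zc.items()})
S=cv2.imread("pics/scene0.png"); h,s,v=cv2.split(cv2.cvtColor(S,cv2.COLOR_BGR2HSV))
sb=np.zeros(h.shape,bool); sb[135:225,250:400]=1
for c,st in blobs((s<70)&(v>130)&sb,30): print("scene white",c,st,{k:ray("scene",c,z) for k,z in zc.items()})
cv2.imwrite("pics/crop1.png",cv2.resize(I[85:320,120:345],None,fx=2.5,fy=2.5,interpolation=cv2.INTER_CUBIC))
E
```

```text
rack ctr [0.4584 0.082 ] sides [0.3514 0.0987 0.3477] row heading deg 92.57513029602922
carrier ctr [0.6476 0.0572] sides [0.091  0.3436 0.0906] row heading deg 84.06655412557865
white [286.445  224.5583] [273 211  28  28 609] {'jar': array([ 0.4656, -0.0196]), 'flask': array([ 0.4643, -0.0192]), 'slim': array([ 0.464 , -0.0191]), 'square': array([ 0.4646, -0.0193])}
white [143.6392 234.1512] [139 218  10  33 291] {'jar': array([0.4504, 0.22  ]), 'flask': array([0.4497, 0.211 ]), 'slim': array([0.4495, 0.2088]), 'square': array([0.4498, 0.2131])}
white [246.8029 227.4567] [239 220  17  16 208] {'jar': array([0.461, 0.047]), 'flask': array([0.4599, 0.0447]), 'slim': array([0.4596, 0.0442]), 'square': array([0.4601, 0.0453])}
white [199.6509 230.3113] [192 223  17  17 212] {'jar': array([0.4565, 0.1261]), 'flask': array([0.4555, 0.1208]), 'slim': array([0.4553, 0.1195]), 'square': array([0.4558, 0.1221])}
white [158.6018 233.3077] [150 226  18  15 221] {'jar': array([0.4517, 0.1949]), 'flask': array([0.4509, 0.1869]), 'slim': array([0.4508, 0.1849]), 'square': array([0.4511, 0.1888])}

[... 441 characters left out ...]
rray([0.433 , 0.0594]), 'flask': array([0.4619, 0.0429]), 'slim': array([0.4689, 0.0389]), 'square': array([0.4549, 0.0469])}
scene white [380.1533 173.3796] [374 167  14  14 137] {'jar': array([0.4865, 0.1697]), 'flask': array([0.5123, 0.1467]), 'slim': array([0.5186, 0.1412]), 'square': array([0.5061, 0.1523])}
scene white [394.6118 173.5529] [390 166  10  17  85] {'jar': array([0.4971, 0.193 ]), 'flask': array([0.5223, 0.1686]), 'slim': array([0.5284, 0.1628]), 'square': array([0.5162, 0.1745])}
scene white [276.6688 194.4825] [263 182  30  27 628] {'jar': array([ 0.4625, -0.0192]), 'flask': array([ 0.4898, -0.0311]), 'slim': array([ 0.4963, -0.034 ]), 'square': array([ 0.4832, -0.0282])}
```

View pics/crop1.png

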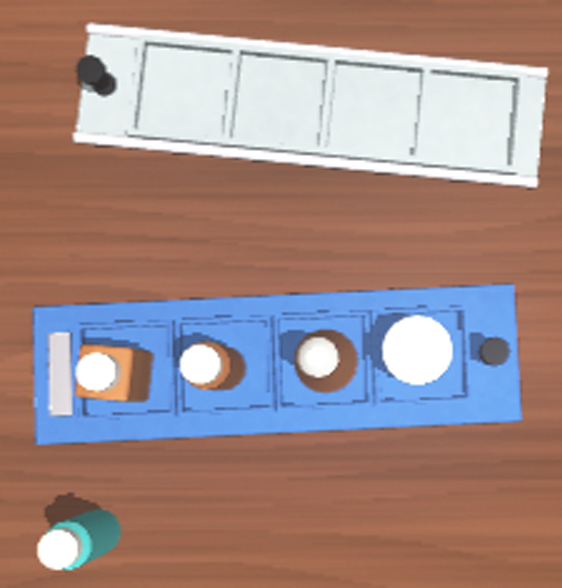

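The crop confirms the order: square, slim, flask, jar and post from left to right, with the turquoise bottle outside the rack. The wall between the carrier's two middle pockets is at crop (325,106), which is top-image pixel (250,127.4). Both views agree on the bottle positions.

Run:
```python
from h import *
B=cv2.imread("pics/top0.png")
o=ray("top",(250,127.4),.013); print("o",o)
for ends in [((88,27),(547,71)),((75,137),(537,184))]:
    p=[ray("top",(120+a/2.5,85+b/2.5),.016) for a,b in ends]; print(p,np.degrees(np.arctan2(*(p[0]-p[1])[::-1])))
# post top / bases
p=ray("top",(120+90/2.5,85+68/2.5),.046); q=ray("top",(120+106/2.5,85+82/2.5),.008); print("post",p,q)
u=np.array([np.cos(np.radians(84.1)),np.sin(np.radians(84.1))])
print("o from post",(p+q)/2-.165*u)
for y in(-.105,-.035,.035,.105): print(y,o+y*u)
s=ctrl.read_state(); R=s["eef_rot"]; print(R.T@(np.array([.464,-.0195,.2])-s["tool_pos"]), np.degrees(np.arctan2(R[1,0],R[0,0])))
```

```text
o [0.6453 0.0453]
[array([0.704 , 0.2187]), array([ 0.6699, -0.1167])] 84.18296733250496
[array([0.6222, 0.2264]), array([ 0.5864, -0.1082])] 83.89759813725618
post [0.6641 0.2079] [0.6652 0.2069]
o from post [0.6477 0.0433]
-0.105 [ 0.6345 -0.0591]
-0.035 [0.6417 0.0105]
0.035 [0.6489 0.0801]
0.105 [0.656  0.1498]
[ 0.4273 -0.4672  0.0266] 20.67715385244312
```

Emit:
{"op": "drive_tool", "data": {
  "series": [
    [0.055,-0.005,0,0,0,-8.7,0],
    [0.055,-0.005,0,0,0,-8.7,0],
    [0.055,-0.005,0,0,0,-8.7,0],
    [0.055,-0.005,0,0,0,-8.7,0],
    [0.055,-0.005,0,0,0,-8.7,0],
    [0.055,-0.005,0,0,0,-8.7,0],
    [0.055,-0.005,0,0,0,-8.7,0],
    [0.055,-0.005,0,0,0,-8.7,0]
  ]
}}

```text
clock: 1.1
tool_pos: [0.4604, -0.2602, 0.2265]
eef_rot: [[-0.011, 1.0, 0.0], [1.0, 0.011, 0.001], [0.001, 0.0, -1.0]]
contact_force: [0.3, 0.7, 0.8]
finger_gap: 0.0918
finger_force: 0.0
```

```bash
cat > d.py <<'E'
# usage: d.py x y z heading_deg(tool x): rotation vector and tool-frame shift (before and after turn)
import sys
from h import *
from scipy.spatial.transform import Rotation as Ro
x,y,z,hd=map(float,sys.argv[1:5]); s=ctrl.read_state(); R=s["eef_rot"]
c,n=np.cos(np.radians(hd)),np.sin(np.radians(hd)); G=np.array([[c,n,0],[n,-c,0],[0,0,-1.]])
e=np.array([x,y,z])-s["tool_pos"]
print("t",s["clock"],"tcp",s["tool_pos"],"q",s["joint_pos"],"gap",round(s["finger_gap"],4),"F",s["contact_force"])
print("turn",np.degrees(Ro.from_matrix(R.T@G).as_rotvec()),"shift now",R.T@e,"shift after turn",G.T@e)
E
python3 d.py .464 -.0195 .141 92.6
```

```text
t 1.1 tcp [ 0.4604 -0.2602  0.2265] q [ 1.1486  0.3602 -0.8355  1.8451  0.3021  1.0687  0.2078] gap 0.0918 F [0.2748 0.743  0.803 ]
turn [ 0.0194 -0.0306 -1.996 ] shift now [0.2406 0.0061 0.0856] shift after turn [0.2403 0.0145 0.0855]
```

Emit:
{"op": "drive_tool", "data": {
  "series": [
    [0.05,0.001,0,0,0,-2,0],
    [0.06,0.003,0,0,0,0,0],
    [0.06,0.004,0,0,0,0,0],
    [0.05,0.004,0.01,0,0,0,0],
    [0.02,0.002,0.035,0,0,0,0],
    [0,0,0.02,0,0,0,0],
    [0,0,0,0,0,0,0]
  ]
}}

```text
clock: 1.98
tool_pos: [0.4646, -0.0215, 0.1604]
eef_rot: [[-0.041, 0.999, -0.004], [0.999, 0.041, 0.001], [0.001, -0.004, -1.0]]
contact_force: [-0.6, -0.1, 0.7]
finger_gap: 0.092
finger_force: 0.0
```

```bash
python3 d.py .464 -.0195 .041 92.6; python3 -c "
from h import *
cv2.imwrite('pics/w1.png',ctrl.snapshot('wrist')[:,:,::-1])"
```

```text
t 1.975 tcp [ 0.4646 -0.0215  0.1604] q [ 0.7696  0.3589 -0.9128  2.0491  0.3601  0.9031 -0.3002] gap 0.092 F [-0.6218 -0.1253  0.6538]
turn [-0.2059 -0.0574 -0.2547] shift now [ 0.0019 -0.0001  0.1194] shift after turn [ 0.0021 -0.0005  0.1194]
```

View pics/w1.png

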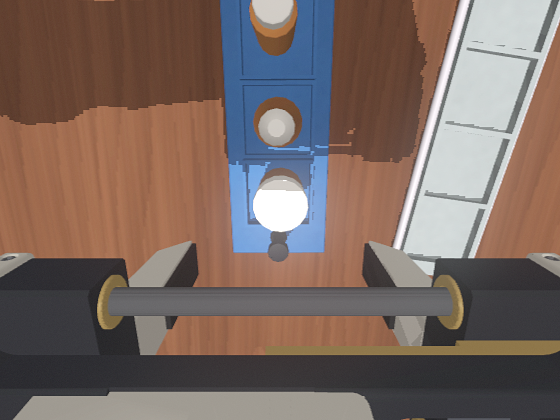

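The wrist view shows the jar lid at (281,204), centred between the fingers. Descending and gripping.

Emit:
{"op": "drive_tool", "data": {
  "series": [
    [0.002,0,0.04,0,0,0,0],
    [0,0,0.04,0,0,0,0],
    [0,0,0.03,0,0,0,0],
    [0,0,0.009,0,0,0,0],
    [0,0,0,0,0,0,1],
    [0,0,0,0,0,0,1],
    [0,0,0,0,0,0,1],
    [0,0,0,0,0,0,1]
  ]
}}

```text
clock: 3.02
tool_pos: [0.4666, -0.0202, 0.0434]
eef_rot: [[-0.039, 0.999, 0.001], [0.999, 0.039, -0.0], [-0.0, 0.001, -1.0]]
contact_force: [0.3, -0.9, 0.0]
finger_gap: 0.0564
finger_force: 0.0
```

Emit:
{"op": "drive_tool", "data": {
  "series": [
    [0,0,0,0,0,0,1],
    [0,0,0,0,0,0,1],
    [0,0,0,0,0,0,1]
  ]
}}

```text
clock: 3.4
tool_pos: [0.466, -0.0201, 0.0429]
eef_rot: [[-0.04, 0.999, -0.0], [0.999, 0.04, -0.0], [-0.0, -0.0, -1.0]]
contact_force: [-1.9, -1.5, 5.5]
finger_gap: 0.0455
finger_force: 30.0
```

```bash
python3 d.py .6357 -.0599 .12 84.1
```

```text
t 3.4 tcp [ 0.466  -0.0201  0.0429] q [ 0.6007  0.5556 -0.74    2.1209  0.5996  0.6825 -0.5072] gap 0.0455 F [-1.8976 -1.456   5.4909]
turn [-0.011   0.0208  8.1736] shift now [-0.0466  0.168  -0.0771] shift after turn [-0.0222  0.1729 -0.0771]
```

Emit:
{"op": "drive_tool", "data": {
  "series": [
    [0,0,-0.02,0,0,0,1],
    [0,0,-0.025,0,0,0,1],
    [-0.01,0.03,0,0,0,2,1],
    [-0.01,0.04,0,0,0,2,1],
    [-0.01,0.045,0,0,0,2,1],
    [-0.005,0.04,0,0,0,2,1],
    [0,0.013,0,0,0,0,1],
    [0,0,0,0,0,0,1]
  ]
}}

```text
clock: 4.4
tool_pos: [0.6335, -0.0582, 0.087]
eef_rot: [[0.099, 0.995, -0.001], [0.995, -0.099, 0.001], [0.001, -0.001, -1.0]]
contact_force: [-1.2, 0.9, -1.7]
finger_gap: 0.0453
finger_force: 30.0
```

```bash
python3 d.py .6357 -.0599 .039 84.1
```

```text
t 4.4 tcp [ 0.6335 -0.0582  0.087 ] q [ 0.5456  0.7137 -0.704   1.6826  0.5457  0.9524 -0.4634] gap 0.0453 F [-1.2178  0.9371 -1.7461]
turn [-0.0618 -0.0444  0.2073] shift now [-0.0015  0.0024  0.048 ] shift after turn [-0.0014  0.0024  0.048 ]
```

Emit:
{"op": "drive_tool", "data": {
  "series": [
    [-0.002,0.002,0.02,0,0,0,1],
    [0,0,0.015,0,0,0,1],
    [0,0,0.008,0,0,0,1],
    [0,0,0.002,0,0,0,1],
    [0,0,0.001,0,0,0,1],
    [0,0,0,0,0,0,1]
  ]
}}

```text
clock: 5.15
tool_pos: [0.6359, -0.061, 0.0422]
eef_rot: [[0.1, 0.995, 0.001], [0.995, -0.1, -0.0], [-0.0, 0.001, -1.0]]
contact_force: [0.2, 0.3, -2.4]
finger_gap: 0.045
finger_force: 30.0
```

```bash
python3 d.py .6357 -.0599 .039 84.1; python3 -c "
from h import *
a=ctrl.snapshot('scene')[170:350,220:490,::-1]; b=ctrl.snapshot('wrist')[:,:,::-1]
cv2.imwrite('pics/s2.png',np.hstack([cv2.resize(a,(400,300)),cv2.resize(b,(400,300))]))"
```

```text
t 5.15 tcp [ 0.6359 -0.061   0.0422] q [ 0.5226  0.7725 -0.6661  1.6938  0.591   0.8854 -0.4912] gap 0.045 F [ 0.1614  0.323  -2.3826]
turn [0.0499 0.0007 0.1789] shift now [ 0.001  -0.0003  0.0032] shift after turn [ 0.001  -0.0003  0.0032]
```

View pics/s2.png

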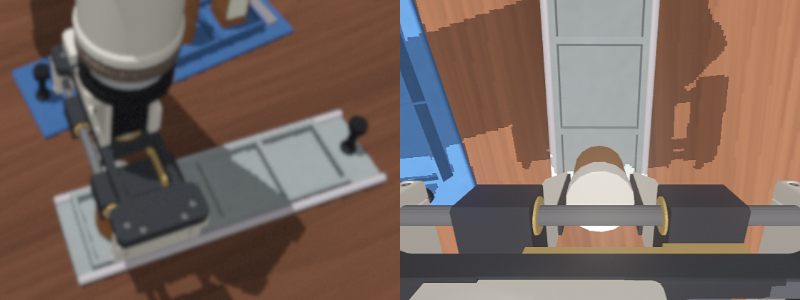

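The jar hangs inside the last pocket. Lowering the last few millimetres until it touches.

Emit:
{"op": "drive_tool", "data": {
  "series": [
    [0,0,0.0015,0,0,0,1],
    [0,0,0.001,0,0,0,1],
    [0,0,0,0,0,0,1]
  ]
}}

```text
clock: 5.62
tool_pos: [0.6355, -0.061, 0.0392]
eef_rot: [[0.1, 0.995, -0.0], [0.995, -0.1, -0.0], [-0.0, -0.0, -1.0]]
contact_force: [-0.5, -0.6, -1.7]
finger_gap: 0.0453
finger_force: 30.0
```

Emit:
{"op": "drive_tool", "data": {
  "series": [
    [0,0,0.001,0,0,0,1],
    [0,0,0,0,0,0,1]
  ]
}}

```text
clock: 5.88
tool_pos: [0.6355, -0.0609, 0.039]
eef_rot: [[0.1, 0.995, 0.0], [0.995, -0.1, -0.0], [-0.0, 0.0, -1.0]]
contact_force: [-2.0, -1.3, 5.2]
finger_gap: 0.0455
finger_force: 30.0
```

Contact (+5 N). Releasing, then lifting and heading for the flask.

Emit:
{"op": "drive_tool", "data": {
  "series": [
    [0,0,0,0,0,0,0],
    [0,0,0,0,0,0,0],
    [0,0,0,0,0,0,0],
    [0,0,0,0,0,0,0],
    [0,0,-0.03,0,0,0,0],
    [0,0,-0.05,0,0,0,0],
    [0,0,-0.05,0,0,0,0],
    [0,0,0,0,0,0,0]
  ]
}}

```text
clock: 6.88
tool_pos: [0.6388, -0.0605, 0.1732]
eef_rot: [[0.1, 0.995, 0.009], [0.995, -0.1, -0.001], [0.0, 0.009, -1.0]]
contact_force: [0.3, -0.3, -1.0]
finger_gap: 0.0919
finger_force: 0.0
```

```bash
python3 d.py .461 .044 .15 92.6;  python3 -c "
from h import *
cv2.imwrite('pics/t3.png',ctrl.snapshot('top')[:,:,::-1])"
```

```text
t 6.875 tcp [ 0.6388 -0.0605  0.1732] q [ 0.5862  0.6189 -0.7632  1.6223  0.4725  1.0841 -0.4065] gap 0.0919 F [ 0.2978 -0.2752 -1.0281]
turn [ 0.4957  0.0275 -8.3218] shift now [ 0.0862 -0.1875  0.0215] shift after turn [ 0.1125 -0.1729  0.0232]
```

Emit:
{"op": "drive_tool", "data": {
  "series": [
    [0.02,-0.04,0,0,0,-3,0],
    [0.025,-0.05,0,0,0,-3,0],
    [0.03,-0.05,0.005,0,0,-2,0],
    [0.03,-0.035,0.005,0,0,0,0],
    [0,0,0.01,0,0,0,0],
    [0,0,0,0,0,0,0]
  ]
}}

```text
clock: 7.68
tool_pos: [0.4621, 0.0478, 0.147]
eef_rot: [[-0.039, 0.999, -0.002], [0.999, 0.039, -0.0], [-0.0, -0.002, -1.0]]
contact_force: [0.6, -0.8, 0.2]
finger_gap: 0.0919
finger_force: 0.0
```

```bash
python3 d.py .461 .044 .051 92.6;  python3 -c "
from h import *
cv2.imwrite('pics/w4.png',np.hstack([cv2.resize(ctrl.snapshot('wrist')[:,:,::-1],(400,300)),cv2.resize(ctrl.snapshot('scene')[150:360,200:480,::-1],(400,300))]))"
```

```text
t 7.675 tcp [0.4621 0.0478 0.147 ] q [ 0.6099  0.3816 -0.906   2.0626  0.3906  0.8771 -0.4781] gap 0.0919 F [ 0.6407 -0.7769  0.1977]
turn [-0.1148  0.0048 -0.3387] shift now [-0.0038 -0.0011  0.096 ] shift after turn [-0.0038 -0.0013  0.096 ]
```

View pics/w4.png

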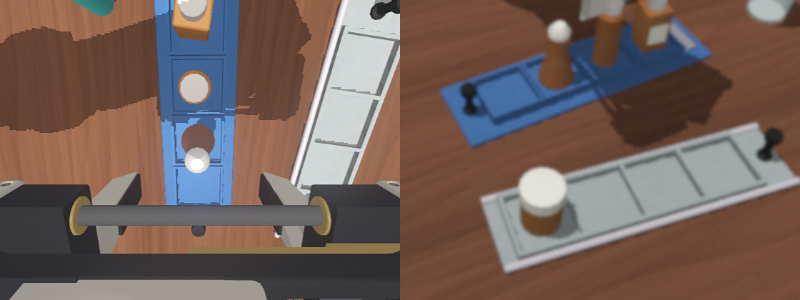

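The jar stands in the end pocket. The flask stopper at (197,160) lies between the fingers. Descending onto it.

Emit:
{"op": "drive_tool", "data": {
  "series": [
    [-0.004,-0.001,0.03,0,0,0,0],
    [0,0,0.04,0,0,0,0],
    [0,0,0.022,0,0,0,0],
    [0,0,0.004,0,0,0,0.5],
    [0,0,0,0,0,0,1],
    [0,0,0,0,0,0,1],
    [0,0,0,0,0,0,1],
    [0,0,0,0,0,0,1]
  ]
}}

```text
clock: 8.78
tool_pos: [0.4622, 0.0444, 0.0527]
eef_rot: [[-0.039, 0.999, 0.001], [0.999, 0.039, -0.0], [-0.0, 0.001, -1.0]]
contact_force: [-0.5, 0.6, -0.3]
finger_gap: 0.0462
finger_force: 0.0
```

Emit:
{"op": "drive_tool", "data": {
  "series": [
    [0,0,0,0,0,0,1],
    [0,0,0,0,0,0,1],
    [0,0,0,0,0,0,1],
    [0,0,0,0,0,0,1]
  ]
}}

```text
clock: 9.28
tool_pos: [0.4602, 0.0443, 0.0522]
eef_rot: [[-0.04, 0.999, -0.003], [0.999, 0.04, -0.001], [-0.001, -0.003, -1.0]]
contact_force: [-4.2, 0.3, 6.5]
finger_gap: 0.0256
finger_force: 29.9
```

```bash
python3 d.py .6429 .0097 .12 84.1
```

```text
t 9.275 tcp [0.4602 0.0443 0.0522] q [ 0.482   0.5379 -0.7635  2.1246  0.5829  0.7004 -0.6342] gap 0.0256 F [-4.2152  0.3361  6.4622]
turn [-0.1555  0.0717  8.1868] shift now [-0.042   0.181  -0.0683] shift after turn [-0.0157  0.1853 -0.0678]
```

Emit:
{"op": "drive_tool", "data": {
  "series": [
    [0,0,-0.02,0,0,0,1],
    [0,0,-0.025,0,0,0,1],
    [-0.01,0.03,0,0,0,2,1],
    [-0.01,0.045,0,0,0,2,1],
    [-0.007,0.045,0,0,0,2,1],
    [-0.002,0.045,0,0,0,2,1],
    [0,0.018,0,0,0,0,1],
    [0,0,0,0,0,0,1]
  ]
}}

```text
clock: 10.28
tool_pos: [0.6453, 0.0108, 0.0966]
eef_rot: [[0.101, 0.995, -0.0], [0.995, -0.101, 0.001], [0.001, -0.0, -1.0]]
contact_force: [-0.6, 0.3, -1.2]
finger_gap: 0.0255
finger_force: 29.5
```

```bash
python3 d.py .6429 .0097 .048 84.1
```

```text
t 10.275 tcp [0.6453 0.0108 0.0966] q [ 0.4373  0.7166 -0.7129  1.6537  0.5431  0.9792 -0.566 ] gap 0.0255 F [-0.645   0.3423 -1.1863]
turn [-0.0184 -0.0346  0.1256] shift now [-0.0014 -0.0023  0.0486] shift after turn [-0.0013 -0.0023  0.0486]
```

Emit:
{"op": "drive_tool", "data": {
  "series": [
    [-0.001,-0.002,0.02,0,0,0,1],
    [0,0,0.015,0,0,0,1],
    [0,0,0.008,0,0,0,1],
    [0,0,0.003,0,0,0,1],
    [0,0,0.001,0,0,0,1],
    [0,0,0,0,0,0,1],
    [0,0,0,0,0,0,1]
  ]
}}

```text
clock: 11.15
tool_pos: [0.643, 0.0101, 0.0507]
eef_rot: [[0.1, 0.995, 0.001], [0.995, -0.1, -0.0], [0.0, 0.001, -1.0]]
contact_force: [0.8, 0.2, -0.9]
finger_gap: 0.0253
finger_force: 29.5
```

Emit:
{"op": "drive_tool", "data": {
  "series": [
    [0,0,0.001,0,0,0,1],
    [0,0,0.001,0,0,0,1],
    [0,0,0.0005,0,0,0,1],
    [0,0,0,0,0,0,1]
  ]
}}

```text
clock: 11.65
tool_pos: [0.6427, 0.0102, 0.0482]
eef_rot: [[0.1, 0.995, 0.0], [0.995, -0.1, -0.0], [-0.0, 0.0, -1.0]]
contact_force: [-1.7, -0.2, 4.1]
finger_gap: 0.0251
finger_force: 29.8
```

Contact. Releasing and rising.

Emit:
{"op": "drive_tool", "data": {
  "series": [
    [0,0,0,0,0,0,0],
    [0,0,0,0,0,0,0],
    [0,0,0,0,0,0,0],
    [0,0,0,0,0,0,0],
    [0,0,-0.03,0,0,0,0],
    [0,0,-0.05,0,0,0,0],
    [0,0,-0.04,0,0,0,0],
    [0,0,0,0,0,0,0]
  ]
}}

```text
clock: 12.65
tool_pos: [0.6452, 0.0108, 0.1718]
eef_rot: [[0.1, 0.995, 0.007], [0.995, -0.1, 0.0], [0.001, 0.007, -1.0]]
contact_force: [-0.6, 0.0, 0.3]
finger_gap: 0.0913
finger_force: 0.0
```

```bash
python3 d.py .453 .120 .15 92.6
```

```text
t 12.65 tcp [0.6452 0.0108 0.1718] q [ 0.4732  0.6288 -0.7654  1.6121  0.4791  1.0895 -0.5202] gap 0.0913 F [-0.5921  0.0019  0.3265]
turn [ 0.4099 -0.0189 -8.3283] shift now [ 0.0895 -0.2023  0.0204] shift after turn [ 0.1179 -0.1871  0.0218]
```

Emit:
{"op": "drive_tool", "data": {
  "series": [
    [0.02,-0.045,0,0,0,-3,0],
    [0.03,-0.05,0,0,0,-3,0],
    [0.03,-0.05,0.005,0,0,-2,0],
    [0.03,-0.045,0.005,0,0,0,0],
    [0,0,0.005,0,0,0,0],
    [0,0,0,0,0,0,0]
  ]
}}

```text
clock: 13.4
tool_pos: [0.4551, 0.1241, 0.1522]
eef_rot: [[-0.04, 0.999, -0.001], [0.999, 0.04, -0.001], [-0.001, -0.001, -1.0]]
contact_force: [-0.2, -0.2, 0.9]
finger_gap: 0.0914
finger_force: 0.0
```

```bash
python3 d.py .453 .120 .049 92.6;  python3 -c "
from h import *
cv2.imwrite('pics/w5.png',np.hstack([cv2.resize(ctrl.snapshot('wrist')[:,:,::-1],(400,300)),cv2.resize(ctrl.snapshot('scene')[150:360,200:480,::-1],(400,300))]))"
```

```text
t 13.4 tcp [0.4551 0.1241 0.1522] q [ 0.4499  0.3882 -0.9144  2.0435  0.3953  0.8937 -0.6432] gap 0.0914 F [-0.2006 -0.2136  0.9491]
turn [-0.0311  0.0286 -0.3327] shift now [-0.004  -0.0022  0.1032] shift after turn [-0.004  -0.0023  0.1032]
```

View pics/w5.png

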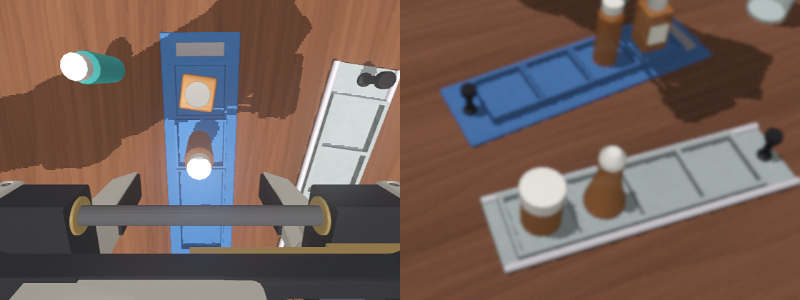

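The flask stands in the second pocket. The slim cap at (199,168) is centred. The body of the square bottle looks turned by a few degrees. Descending on the slim bottle.

Emit:
{"op": "drive_tool", "data": {
  "series": [
    [-0.004,-0.002,0.03,0,0,0,0],
    [0,0,0.04,0,0,0,0],
    [0,0,0.027,0,0,0,0],
    [0,0,0.005,0,0,0,0.5],
    [0,0,0,0,0,0,1],
    [0,0,0,0,0,0,1],
    [0,0,0,0,0,0,1],
    [0,0,0,0,0,0,1]
  ]
}}

```text
clock: 14.5
tool_pos: [0.4536, 0.1206, 0.0513]
eef_rot: [[-0.039, 0.999, 0.001], [0.999, 0.039, -0.0], [-0.0, 0.001, -1.0]]
contact_force: [0.0, -0.2, -0.6]
finger_gap: 0.0464
finger_force: 0.0
```

Emit:
{"op": "drive_tool", "data": {
  "series": [
    [0,0,0,0,0,0,1],
    [0,0,0,0,0,0,1],
    [0,0,0,0,0,0,1],
    [0,0,0,0,0,0,1]
  ]
}}

```text
clock: 15.0
tool_pos: [0.4533, 0.1207, 0.0509]
eef_rot: [[-0.04, 0.999, 0.0], [0.999, 0.04, -0.0], [-0.0, 0.0, -1.0]]
contact_force: [0.5, -0.6, 2.5]
finger_gap: 0.0311
finger_force: 30.0
```

```bash
python3 d.py .6501 .0793 .12 84.1
```

```text
t 15.0 tcp [0.4533 0.1207 0.0509] q [ 0.3176  0.5502 -0.7657  2.1119  0.5944  0.7041 -0.8048] gap 0.0311 F [ 0.5044 -0.6376  2.5027]
turn [0.0151 0.0041 8.1739] shift now [-0.0492  0.195  -0.0691] shift after turn [-0.021   0.2    -0.0691]
```

Emit:
{"op": "drive_tool", "data": {
  "series": [
    [0,0,-0.02,0,0,0,1],
    [0,0,-0.025,0,0,0,1],
    [-0.01,0.03,0,0,0,2,1],
    [-0.01,0.045,0,0,0,2,1],
    [-0.01,0.05,0,0,0,2,1],
    [-0.005,0.05,0,0,0,2,1],
    [0,0.02,0,0,0,0,1],
    [0,0,0,0,0,0,1]
  ]
}}

```text
clock: 16.0
tool_pos: [0.6484, 0.0799, 0.0948]
eef_rot: [[0.101, 0.995, -0.001], [0.995, -0.101, 0.001], [0.001, -0.001, -1.0]]
contact_force: [-0.9, 0.0, -1.4]
finger_gap: 0.0314
finger_force: 30.0
```

```bash
python3 d.py .6501 .0793 .0469 84.1
```

```text
t 16.0 tcp [0.6484 0.0799 0.0948] q [ 0.3266  0.732  -0.7134  1.6325  0.5504  0.9883 -0.6727] gap 0.0314 F [-0.9189  0.0086 -1.4351]
turn [-0.0369 -0.0286  0.0859] shift now [-0.0005  0.0018  0.0479] shift after turn [-0.0005  0.0017  0.0479]
```

Emit:
{"op": "drive_tool", "data": {
  "series": [
    [0,0.002,0.02,0,0,0,1],
    [0,0,0.015,0,0,0,1],
    [0,0,0.008,0,0,0,1],
    [0,0,0.003,0,0,0,1],
    [0,0,0.001,0,0,0,1],
    [0,0,0.0005,0,0,0,1],
    [0,0,0.0005,0,0,0,1],
    [0,0,0,0,0,0,1]
  ]
}}

```text
clock: 17.0
tool_pos: [0.6499, 0.0801, 0.048]
eef_rot: [[0.1, 0.995, 0.0], [0.995, -0.1, -0.0], [0.0, 0.0, -1.0]]
contact_force: [0.1, -0.3, -2.5]
finger_gap: 0.0313
finger_force: 30.0
```

Emit:
{"op": "drive_tool", "data": {
  "series": [
    [0,0,0.001,0,0,0,1],
    [0,0,0.0005,0,0,0,1],
    [0,0,0,0,0,0,1],
    [0,0,0,0,0,0,1]
  ]
}}

```text
clock: 17.5
tool_pos: [0.65, 0.0802, 0.0469]
eef_rot: [[0.1, 0.995, 0.001], [0.995, -0.1, -0.0], [-0.0, 0.001, -1.0]]
contact_force: [-2.2, -0.6, 5.8]
finger_gap: 0.0315
finger_force: 30.0
```

Contact. Release.

Emit:
{"op": "drive_tool", "data": {
  "series": [
    [0,0,0,0,0,0,0],
    [0,0,0,0,0,0,0],
    [0,0,0,0,0,0,0],
    [0,0,0,0,0,0,0],
    [0,0,-0.03,0,0,0,0],
    [0,0,-0.05,0,0,0,0],
    [0,0,-0.04,0,0,0,0],
    [0,0,0,0,0,0,0]
  ]
}}

```text
clock: 18.5
tool_pos: [0.6522, 0.0812, 0.1704]
eef_rot: [[0.1, 0.995, 0.007], [0.995, -0.1, 0.001], [0.002, 0.007, -1.0]]
contact_force: [0.4, 0.1, 0.5]
finger_gap: 0.0914
finger_force: 0.0
```

```bash
python3 d.py .450 .189 .15 92.6
```

```text
t 18.5 tcp [0.6522 0.0812 0.1704] q [ 0.3555  0.6509 -0.7631  1.5806  0.4899  1.1022 -0.628 ] gap 0.0914 F [0.377  0.1302 0.4694]
turn [ 0.4053 -0.0679 -8.3303] shift now [ 0.0871 -0.2121  0.0191] shift after turn [ 0.1169 -0.1971  0.0204]
```

Emit:
{"op": "drive_tool", "data": {
  "series": [
    [0.02,-0.045,0,0,0,-3,0],
    [0.03,-0.05,0,0,0,-3,0],
    [0.03,-0.055,0.005,0,0,-2,0],
    [0.026,-0.05,0.005,0,0,0,0],
    [0,0,0.005,0,0,0,0],
    [0,0,0,0,0,0,0]
  ]
}}

```text
clock: 19.25
tool_pos: [0.4526, 0.1898, 0.1506]
eef_rot: [[-0.04, 0.999, -0.001], [0.999, 0.04, -0.001], [-0.001, -0.001, -1.0]]
contact_force: [-0.1, -0.9, 0.2]
finger_gap: 0.0917
finger_force: 0.0
```

```bash
python3 d.py .450 .189 .036 92.6;  python3 -c "
from h import *
cv2.imwrite('pics/w6.png',np.hstack([cv2.resize(ctrl.snapshot('wrist')[130:330,180:380,::-1],(400,400),interpolation=2),cv2.resize(ctrl.snapshot('scene')[150:360,200:480,::-1],(400,400))]))"
```

```text
t 19.25 tcp [0.4526 0.1898 0.1506] q [ 0.2935  0.4264 -0.9007  2.0015  0.4231  0.9113 -0.7907] gap 0.0917 F [-0.1115 -0.8521  0.2416]
turn [-0.0382  0.0423 -0.3177] shift now [-0.0007 -0.0025  0.1146] shift after turn [-0.0007 -0.0026  0.1146]
```

View pics/w6.png

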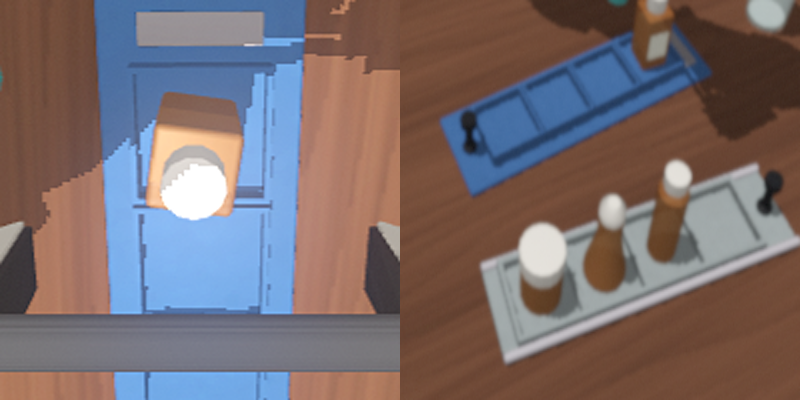

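Three bottles stand in their pockets. The square bottle's edge from (150,207) to (232,215) is turned about +5.5° about the tool z. Aligning and descending.

Emit:
{"op": "drive_tool", "data": {
  "series": [
    [-0.001,-0.002,0.03,0,0,5.5,0],
    [0,0,0.04,0,0,0,0],
    [0,0,0.035,0,0,0,0],
    [0,0,0.008,0,0,0,0.5],
    [0,0,0,0,0,0,1],
    [0,0,0,0,0,0,1],
    [0,0,0,0,0,0,1],
    [0,0,0,0,0,0,1]
  ]
}}

```text
clock: 20.35
tool_pos: [0.4512, 0.1894, 0.039]
eef_rot: [[0.057, 0.998, 0.001], [0.998, -0.057, 0.0], [0.0, 0.001, -1.0]]
contact_force: [0.1, -0.2, -0.7]
finger_gap: 0.0468
finger_force: 0.0
```

Emit:
{"op": "drive_tool", "data": {
  "series": [
    [0,0,0,0,0,0,1],
    [0,0,0,0,0,0,1],
    [0,0,0,0,0,0,1],
    [0,0,0,0,0,0,1]
  ]
}}

```text
clock: 20.85
tool_pos: [0.4508, 0.1893, 0.0386]
eef_rot: [[0.056, 0.998, 0.0], [0.998, -0.056, -0.0], [-0.0, 0.0, -1.0]]
contact_force: [-1.3, -0.5, 5.5]
finger_gap: 0.036
finger_force: 29.6
```

```bash
python3 d.py .6573 .149 .12 84.1
```

```text
t 20.85 tcp [0.4508 0.1893 0.0386] q [ 0.1394  0.5916 -0.7248  2.07    0.611   0.7014 -1.0419] gap 0.036 F [-1.3452 -0.5283  5.4871]
turn [0.0266 0.0175 2.6756] shift now [-0.0287  0.2085 -0.0813] shift after turn [-0.0189  0.2096 -0.0814]
```

Emit:
{"op": "drive_tool", "data": {
  "series": [
    [0,0,-0.02,0,0,0,1],
    [0,0,-0.025,0,0,0,1],
    [-0.007,0.03,0,0,0,1,1],
    [-0.007,0.045,0,0,0,1,1],
    [-0.006,0.055,0,0,0,0.7,1],
    [0,0.055,0,0,0,0,1],
    [0,0.023,0,0,0,0,1],
    [0,0,0,0,0,0,1]
  ]
}}

```text
clock: 21.85
tool_pos: [0.6578, 0.1507, 0.0837]
eef_rot: [[0.106, 0.994, 0.001], [0.994, -0.106, 0.001], [0.001, 0.0, -1.0]]
contact_force: [-0.2, 0.4, -1.0]
finger_gap: 0.036
finger_force: 29.6
```

```bash
python3 d.py .6573 .149 .0346 84.1
```

```text
t 21.85 tcp [0.6578 0.1507 0.0837] q [ 0.2048  0.7771 -0.7045  1.579   0.5693  0.999  -0.7788] gap 0.036 F [-0.1852  0.3534 -1.0298]
turn [ 0.0257 -0.0709 -0.164 ] shift now [-0.0018 -0.0003  0.0491] shift after turn [-0.0018 -0.0003  0.0491]
```

Emit:
{"op": "drive_tool", "data": {
  "series": [
    [-0.002,0,0.02,0,0,0,1],
    [0,0,0.015,0,0,0,1],
    [0,0,0.008,0,0,0,1],
    [0,0,0.003,0,0,0,1],
    [0,0,0.001,0,0,0,1],
    [0,0,0.001,0,0,0,1],
    [0,0,0.0005,0,0,0,1],
    [0,0,0,0,0,0,1]
  ]
}}

```text
clock: 22.85
tool_pos: [0.6563, 0.1494, 0.035]
eef_rot: [[0.103, 0.995, 0.0], [0.995, -0.103, 0.0], [0.0, 0.0, -1.0]]
contact_force: [0.1, 0.2, -1.9]
finger_gap: 0.0359
finger_force: 29.6
```

Emit:
{"op": "drive_tool", "data": {
  "series": [
    [0,0,0.001,0,0,0,1],
    [0,0,0,0,0,0,1],
    [0,0,0,0,0,0,1]
  ]
}}

```text
clock: 23.22
tool_pos: [0.6564, 0.1494, 0.0347]
eef_rot: [[0.103, 0.995, 0.001], [0.995, -0.103, -0.0], [-0.0, 0.001, -1.0]]
contact_force: [-3.4, -1.2, 5.6]
finger_gap: 0.0361
finger_force: 29.6
```

Emit:
{"op": "drive_tool", "data": {
  "series": [
    [0,0,0,0,0,0,0],
    [0,0,0,0,0,0,0],
    [0,0,0,0,0,0,0],
    [0,0,0,0,0,0,0],
    [0,0,-0.03,0,0,0,0],
    [0,0,-0.05,0,0,0,0],
    [0,0,-0.05,0,0,0,0],
    [0,0,-0.01,0,0,0,0]
  ]
}}

```text
clock: 24.22
tool_pos: [0.6584, 0.1507, 0.1783]
eef_rot: [[0.103, 0.995, 0.007], [0.995, -0.103, 0.002], [0.003, 0.007, -1.0]]
contact_force: [-0.4, -0.0, -1.0]
finger_gap: 0.0918
finger_force: 0.0
```

Emit:
{"op": "drive_tool", "data": {
  "series": [
    [0,-0.05,0,0,0,0,0],
    [0,-0.05,0,0,0,0,0],
    [0,-0.05,0,0,0,0,0],
    [0,-0.05,0,0,0,0,0],
    [0,0,0,0,0,0,0],
    [0,0,0,0,0,0,0]
  ]
}}

```text
clock: 24.98
tool_pos: [0.4578, 0.1696, 0.1737]
eef_rot: [[0.104, 0.995, 0.001], [0.995, -0.104, -0.0], [-0.0, 0.001, -1.0]]
contact_force: [0.3, -1.2, 0.4]
finger_gap: 0.092
finger_force: 0.0
```

Run:
```python
from h import *
a=ctrl.snapshot('scene')[150:360,200:480,::-1]; b=ctrl.snapshot('top')[:,:,::-1]
cv2.imwrite('pics/f7.png',np.hstack([cv2.resize(a,(400,300)),cv2.resize(b[85:235,140:340],(400,300))]))
h,s,v=cv2.split(cv2.cvtColor(ctrl.snapshot('scene')[:,:,::-1].copy(),cv2.COLOR_BGR2HSV))
o=np.array([.6465,.0445]);t=np.radians(84.1);u=np.array([np.cos(t),np.sin(t)]);w=np.array([u[1],-u[0]])
for c,st in blobs((s<70)&(v>130),60):
  if 240<c[0]<480 and 150<c[1]<300 and st[4]<1500:
    print(c,st[4],{k:np.array([(ray('scene',c,z)-o)@w,(ray('scene',c,z)-o)@u]) for k,z in dict(jar=.057,flask=.086,slim=.093,square=.079).items()})
print(ctrl.read_state()["clock"])
```

```text
[395.2944 243.809 ] 377 {'jar': array([-0.0235,  0.0584]), 'flask': array([-0.0043,  0.0413]), 'slim': array([0.0003, 0.0371]), 'square': array([-0.009 ,  0.0454])}
25.125
```

View pics/f7.png

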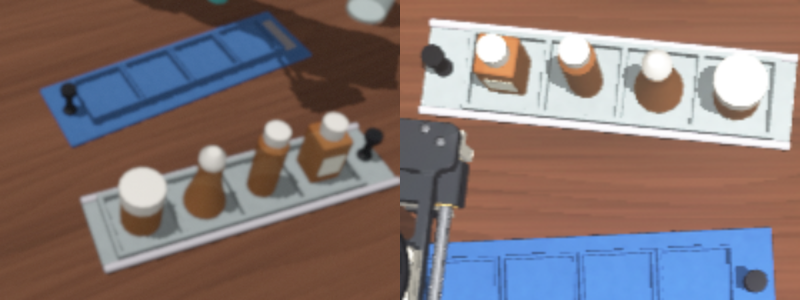

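All four bottles stand upright and near the centres of their pockets. From the carrier post at (435,58) they run square, slim, flask, jar, which is the reversed order. The gripper is clear.

```bash
python3 -c "
from plant import ctrl
print(ctrl.sign_off())"
```

```text
the job is handed in; nothing more can be done
None
```

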